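# Swap the black and the red ink bottle in the sloped rack

### The arm

A 6-joint arm with a two-finger parallel gripper is mounted at the origin on the work surface. World frame = base frame: x ahead of the robot, y to its left, z up, the work surface at z = 0. Lengths are in m, angles in rad, forces in N, time in s.
With the tool pointing down it reaches from about 0.35 to 0.975 m from the base axis. Payload 4.9 kg.
Tool frame: the origin (TCP) lies at the very end of the fingers, on their centre line; the grasp point (between the pads) lies 19 mm behind it; z points along the fingers, y is the line along which they close (so a half turn about z gives the same grasp; the last joint's range is limited). The gripper opens to 85 mm and grips with 20 to 120 N. Pads are 22 mm wide; open, the fingers measure 114 mm over their backs; the gripper's body (76 mm by 85 mm) begins 54 mm behind the grasp point. The pads swing forward as they close: fully open they stand 13 mm farther back than shut.
Start: joints at [1.14, 0.053, 1.613, -0, 1.476, -0.119], TCP at [0.192, 0.595, 0.198] pointing down, gripper open.
Joint ranges: [-3.01, 3.01], [-1.01, 2.22], [0.06, 2.58], [-1.02, 4.17], [0.09, 2.62], [-3.14, 3.14]. Speed limits (rad/s): [2.57, 2.57, 3.14, 3.14, 3.14, 3.14].

### API

Orientations are given as a unit quaternion [w, x, y, z].
In Python, from cell import arm gives the robot as it stands.
- The arm moves only by the tool jog_arm, never from a script. Its argument "moves" is a list of rows, each a list of 6 numbers: the shift along the tool's x, y, z each as a share of 50 mm, from -1 to 1, then the turn, a rotation vector about the tool's x, y, z each as a share of 10 degrees, from -1 to 1. In form: [[x, y, z, ax, ay, az], ...]. A call has 1 to 12 rows; each row shifts and turns the commanded pose from where the row before left it, along the tool's axes as they then stand; what a row does not reach is not made up. A row lasts 1/8 s, in which the tool goes at most 62.5 mm and 10.7 degrees, less where a joint would pass 70% of its speed; a pose out of reach is approached as far as the arm can. A call with a number of a shift or a turn outside -1 to 1 is refused whole. A call with a gripper value outside its range is refused whole. "fingers" is the opening, from 0 (shut) to 1 (fully open), set as the call begins (left out, the last holds). The fingers move at their own pace and stop on an object; "newtons" is the grip in N (left out, the last holds). Time passes only in rows, so rows that do not move let the fingers close. It gives the time, the measured TCP pose, the force, the opening and the grip force at its end, in the units of the state.
- arm.get_obs(): the state, without advancing time (a new reading comes with each control period).
- arm.capture(name): name is "scene" or "top" or "wrist"; returns the picture (384x512x3 uint8, red, green, blue); there is no depth.
- arm.camera_model(name): a dict with "intrinsics" (3x3 intrinsics, pixels), "R" (3x3) and "t" (3): a world point X has camera coordinates R X + t. Camera axes: x right, y down, z forward; pixel columns grow to the right and rows downward; lengths in m; the calibration is good to about 2 mm. The wrist camera is an equidistant fisheye: a pixel r from the principal point sees the ray r / f radians off the axis. A picture is of the moment at which its call begins: read the wrist's pose just before it. camera_model takes no time and is no camera call; for the wrist camera it gives the pose at the moment of the call.
- arm.finish_job(): hands the job in; it is judged then, once.
Trained networks look in the newest picture that a camera, given by its name, has taken for a name from the list of things; names that differ only in an ending like _2 or _b are one class to them, and where a whole thing is asked for, a point or a joint stands for the part that bears it (a point fixed in the world has none). Each returns a list of dicts, best first, with "confidence" (0 to 1); they miss things now and then, are a little off and sometimes report something else, mostly with a low value. They report only what shows in the picture. A call takes as long as a camera call.
- arm.find_in(thing, camera): "location" ([row, column] in pixels, amid what is visible of it).
- arm.mark_of(thing, camera): "location" ([row, column] in pixels: a listed point, or the origin of a listed thing).
The state is a dict: "time": time; "qpos": joint angles; "qvel": joint speeds; "tau": joint torques, N m; "tcp_pos": TCP position; "tool_rot": TCP orientation; "ft_force": force on the tool from outside, world axes, zero at the start; "wrist_torque": the same for the moment, N m; "opening": finger opening in m; "grasp_force": force on a finger pad.
Only numpy, scipy, OpenCV 4.12 (cv2) and the standard library are available. Lean on these libraries where they do the work, as an engineer would, in place of code of your own. Each camera call takes 0.05 s, during which the arm holds its last target. There are 200 camera calls.

### The job

Three ink bottles stand in the sloping wooden rack on the drawing desk: swap the black and the red one, so that each stands flat on the floor of the bay the other had, leaning with the rack, and let go of them. Leave the blue bottle in its bay; the cork coaster is there to stand one bottle on meanwhile. Set the bottles down gently and squarely rather than dropping them, never tip one over, and do not disturb the calculator, pen and phone.

Things in the scene. Friction and masses are not known exactly. Their poses are not given: they have to be found in the camera images.
- ink_black: black ink bottle, loose, about 0.22 kg: round body 60 mm across and 55 mm high, a sloping shoulder from 55 to 68 mm, then a black screw cap 36 mm across from 70 to 105 mm (grip it here or by the body). Origin: centre of its underside; z runs up its axis to the cap
- ink_red: red ink bottle, loose, about 0.22 kg: round body 60 mm across and 55 mm high, a sloping shoulder from 55 to 68 mm, then a red screw cap 36 mm across from 70 to 105 mm (grip it here or by the body). Origin: centre of its underside; z runs up its axis to the cap
- ink_blue: blue ink bottle, loose, about 0.22 kg: round body 60 mm across and 55 mm high, a sloping shoulder from 55 to 68 mm, then a blue screw cap 36 mm across from 70 to 105 mm (grip it here or by the body). Origin: centre of its underside; z runs up its axis to the cap. Stays in its bay
- rack: fixed wooden rack, 340 (y) by 95 mm; origin on the desk under its deck's centre, deck floor 40 mm above. The deck slopes 25 degrees, low side (-x) to the robot. Three bays along y, 105 mm between centres, each 80 by 80 mm inside, walls 18 mm high all round. Bottles stand square to the slope, caps leaning to the robot; which is in which bay varies
- bay_left (a point): centre of the cork floor of the left bay (as the robot sees it; at yaw 0 left is +y), on the sloping floor's surface: a bottle stands with its origin here. z is square to the sloping floor (so it leans 25 degrees back towards the robot side), x runs up the slope, y along the rack to its left
- bay_middle (a point): centre of the cork floor of the middle bay (as the robot sees it; at yaw 0 left is +y), on the sloping floor's surface: a bottle stands with its origin here. z is square to the sloping floor (so it leans 25 degrees back towards the robot side), x runs up the slope, y along the rack to its left
- bay_right (a point): centre of the cork floor of the right bay (as the robot sees it; at yaw 0 left is +y), on the sloping floor's surface: a bottle stands with its origin here. z is square to the sloping floor (so it leans 25 degrees back towards the robot side), x runs up the slope, y along the rack to its left
- coaster: level round cork coaster, fixed on the desk, 110 mm across, 4 mm thick, left or right of the rack, empty; origin at the centre of its underside
- calculator: loose black calculator lying flat, 150 (x) by 75 by 14 mm, on the other side of the rack from the coaster; origin at the centre of its underside. To be left alone
- pen: dark red technical pen lying flat between robot and rack, 140 (x) by 12 by 12 mm; origin at the centre of its underside. To be left alone
- phone: black phone lying flat beyond the rack, 145 (x) by 72 by 9 mm; origin at the centre of its underside. To be left alone

How it is judged:
By the outcome, as a careful person would: the job done as asked, in the order asked, and still so for the second after the job is handed in, with the robot touching nothing.
It also fails if it takes over 72 s, if anything falls off the work surface, if the arm or the gripper's body presses on something with over 40 N, if the wrist force passes 120 N, or if a joint passes its speed limit or range.

## Working session

There is one attempt and no reset: what is moved stays moved. The work goes in short steps, Python scripts to look and compute and a tool call to move; the robot and the scene stay as the last step left them, time stands still between calls to the robot, and variables do not carry over. Pictures are saved under pics/ and viewed, at most 10 in all, crops included, and the job is handed in when it is done.

Besides the shell and the picture viewer there is one more tool, called after "Request:" by a JSON object that holds its "fn" and its "kwargs", one argument or row to a line. jog_arm: Moves the arm, as the interface text tells. Its arguments: {"type":"object","properties":{"moves":{"type":"array"},"fingers":{"type":"number"},"newtons":{"type":"number"}},"required":["moves"]}

```bash
ls; mkdir -p pics; python3 - <<'E'
from cell import arm
import cv2,numpy as np
o=arm.get_obs();print({k:np.round(v,3).tolist() for k,v in o.items()})
for c in ["scene","top"]:
    im=arm.capture(c);cv2.imwrite(f"pics/{c}0.png",im[:,:,::-1])
    m=arm.camera_model(c);print(c,np.round(m["intrinsics"],1).tolist(),np.round(m["R"],3).tolist(),np.round(m["t"],3).tolist())
    for t in ["ink_black","ink_red","ink_blue","rack","bay_left","bay_middle","bay_right","coaster","calculator","pen","phone"]:
        print(t,[(np.round(d["location"],1).tolist(),round(d["confidence"],2)) for d in arm.mark_of(t,c)[:2]])
E
```

```text
pics
{'time': 0.0, 'qpos': [1.14, 0.053, 1.614, -0.0, 1.476, -0.119], 'qvel': [-0.0, 0.0, -0.001, 0.0, -0.0, 0.002], 'tau': [0.0, -39.368, -37.017, -0.0, 0.007, 0.0], 'tcp_pos': [0.191, 0.594, 0.197], 'tool_rot': [-0.0, 0.155, 0.988, -0.001], 'ft_force': [-0.207, -0.049, -0.317], 'wrist_torque': [0.042, 0.005, -0.001], 'grasp_force': 0.0, 'opening': 0.085}
scene [[357.0, 0.0, 251.9], [0.0, 357.0, 188.4], [0.0, 0.0, 1.0]] [[0.042, 0.999, -0.011], [0.787, -0.039, -0.616], [-0.616, 0.017, -0.788]] [0.002, -0.459, 1.439]
ink_black [([175.3, 260.5], 0.83)]
ink_red [([172.5, 293.6], 0.79), ([172.4, 224.2], 0.62)]
ink_blue [([171.2, 260.2], 0.19)]
rack [([181.0, 255.9], 0.92)]
bay_left [([171.2, 294.8], 0.92), ([182.4, 258.9], 0.75)]
bay_middle [([175.0, 257.6], 0.79)]
bay_right [([169.6, 225.1], 0.91)]
coaster [([163.7, 368.7], 0.8), ([175.0, 258.8], 0.28)]
calculator [([157.6, 162.3], 0.96)]
pen [([145.1, 250.6], 0.5)]
phone [([251.7, 303.9], 0.89)]
top [[361.2, 0.0, 256.5], [0.0, 361.2, 191.7], [0.0, 0.0, 1.0]] [[-0.012, -1.0, -0.019], [-0.999, 0.013, -0.043], [0.043, 0.018, -0.999]] [0.013, 0.593, 0.893]
ink_black [([204.5, 260.6], 0.81)]
ink_red [([200.1, 216.5], 0.69), ([205.1, 218.2], 0.62)]
ink_blue [([205.5, 304.3], 0.79)]
rack [([206.9, 260.6], 0.89)]
bay_left [([203.7, 217.7], 0.83), ([204.9, 261.1], 0.43)]
bay_middle [([204.3, 260.1], 0.92)]
bay_right [([207.1, 301.8], 0.67)]
coaster [([233.8, 118.3], 0.67), ([251.7, 385.5], 0.6)]
calculator [([249.9, 385.5], 0.69)]
pen [([264.5, 270.7], 0.85)]
phone [([109.7, 214.4], 0.9)]
```

View pictures.

View pics/scene0.png

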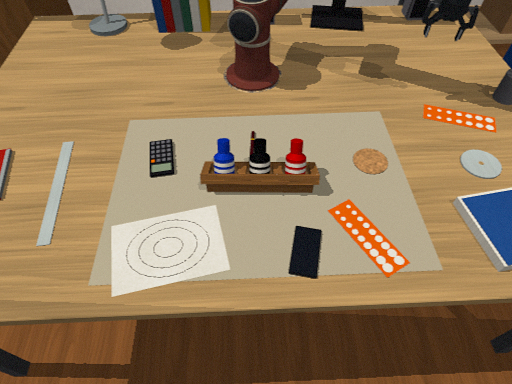

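View pics/top0.png

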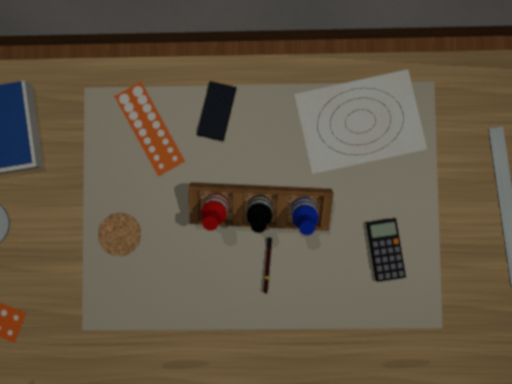

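```bash
cat > h.py <<'E'
from cell import arm
import numpy as np, cv2
from scipy.optimize import least_squares
from scipy.spatial.transform import Rotation as R
TH=np.radians(25)
def proj(X,m):
    p=m["intrinsics"]@(m["R"]@np.asarray(X)+m["t"]); return p[:2]/p[2]
def rack_rot(yaw): # columns x up slope, y, z normal
    return R.from_euler('z',yaw)*R.from_euler('y',-TH)
def bay(p,i): # i=+1 left,0,-1 right
    x,y,yaw=p
    return np.array([x,y,0.04])+R.from_euler('z',yaw).apply([0,.105*i,0])
def tri(obs): # list of (uv, model)
    f=lambda X:np.concatenate([proj(X,m)-uv for uv,m in obs])
    r=least_squares(f,[.6,0,.05]); return r.x,r.cost
def row(dpos,drot,n,tool):
    T=R.from_quat(np.roll(tool,-1))
E
python3 - <<'E'
from h import *
M={c:arm.camera_model(c) for c in("scene","top")}
im={c:cv2.imread(f"pics/{c}0.png") for c in M}
D={}
for c in M:
    arm.capture(c)
    for t in ["ink_black","ink_red","ink_blue","rack","bay_left","bay_middle","bay_right","coaster"]:
        l=arm.mark_of(t,c)
        if l: D[t,c]=np.array(l[0]["location"])[::-1]
blob={}
for c in M:
    b,g,r=[im[c][:,:,i].astype(int) for i in range(3)]
    for n,mask in(("red",(r>110)&(g<40)&(b<40)),("blue",(b>90)&(r<50)&(g<60))):
        mask=mask.astype(np.uint8); 
        k,_,st,ce=cv2.connectedComponentsWithStats(mask)
        for i in range(1,k):
            if st[i,4]>40 and abs(ce[i][0]-256)<80 and 100<ce[i][1]<260: print(c,n,ce[i].round(1),st[i])
for t in ["rack","bay_left","bay_middle","bay_right","coaster","ink_black"]:
    print(t,*[np.round(v,4) for v in tri([(D[t,c],M[c]) for c in M])])
def res(p):
    out=[]
    for c in M:
        for i,t in((1,"bay_left"),(0,"bay_middle"),(-1,"bay_right")):
            out.append(proj(bay(p,i),M[c])-D[t,c])
        out.append(proj([p[0],p[1],0],M[c])-D["rack",c])
    return np.concatenate(out)
r=least_squares(res,[.55,0,0],loss="soft_l1");print(r.x,r.cost);print(res(r.x).reshape(-1,2).round(1).tolist())
for c in M:
    cr=cv2.resize(im[c][140:240,170:340] if c=="top" else im[c][120:205,180:340],None,fx=4.5,fy=4.5,interpolation=cv2.INTER_CUBIC); cv2.imwrite(f"pics/{c}crop.png",cr)
E
```

```text
scene red [295.5 152. ] [286 139  20  25 310]
scene blue [223.1 151.8] [214 139  20  24 302]
top red [218.1 207.6] [214 205   9   7  42]
top blue [309.4 211.6] [301 207  16  13 115]
top blue [307.2 227.7] [301 222  13  12 120]
rack [ 0.5585 -0.0016  0.0018] 0.1947
bay_left [0.5626 0.1045 0.031 ] 0.7066
bay_middle [ 0.5511 -0.002   0.0287] 1.8585
bay_right [ 0.5488 -0.1099  0.0514] 0.618
coaster [0.495  0.3524 0.0053] 0.0088
ink_black [ 0.5637 -0.0033  0.05  ] 0.1086
[ 0.55621796 -0.00287138 -0.07937307] 8.875111399729295
[[-1.5, -1.4], [1.3, -1.1], [2.0, 2.3], [-0.9, -0.2], [-0.1, -0.9], [1.5, -2.1], [-0.8, 0.4], [0.1, 0.9]]
```

View pics/topcrop.png

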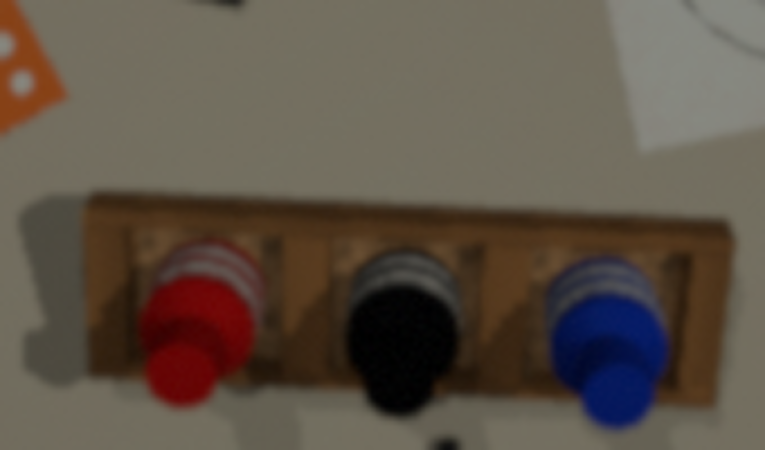

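```bash
cat >> h.py <<'E'
def tool_R(yaw,tilt): # tool z along -(bottle z); tool y = rack y
    return R.from_euler('z',yaw)*R.from_euler('y',-tilt)*R.from_euler('y',np.pi)
def plan(pos,rot):
    o=arm.get_obs(); T=R.from_quat(np.roll(o["tool_rot"],-1))
    rv=(T.inv()*rot).as_rotvec(degrees=True)
    if 0: pass
    n=max(1,int(np.ceil(np.abs(rv).max()/10)))
    d=rot.inv().apply(np.asarray(pos)-o["tcp_pos"])*1000
    m=max(1,int(np.ceil(np.abs(d).max()/50)))
    print("t",round(o["time"],2),"tcp",np.round(o["tcp_pos"],4),"rot deg",rv.round(2),f"-> {n} rows of",(rv/n/10).round(2),"; then shift mm",d.round(1),f"-> {m} rows of",(d/m/50).round(2))
E
sed -i '/^def row/,/T=R.from_quat(np.roll(tool,-1))$/d;' h.py; grep -n "def " h.py
cat >> h.py <<'E'
E
python3 - <<'E'
from h import *
p=[.5562,-.0029,-.06]
b=bay(p,1);z=rack_rot(p[2]).apply([0,0,1]);print(b,z)
plan(b+.24*z,tool_R(p[2],TH))
m=arm.camera_model("wrist");print(m["intrinsics"])
o=arm.get_obs();T=R.from_quat(np.roll(o["tool_rot"],-1)).as_matrix()
print("cam in tool",T.T@(-m["R"].T@m["t"]-o["tcp_pos"]),"axes",(T.T@m["R"].T).round(2).tolist())
E
```

```text
6:def proj(X,m):
8:def rack_rot(yaw): # columns x up slope, y, z normal
10:def bay(p,i): # i=+1 left,0,-1 right
13:def tri(obs): # list of (uv, model)
16:def tool_R(yaw,tilt): # tool z along -(bottle z); tool y = rack y
18:def plan(pos,rot):
[0.56249622 0.10191106 0.04      ] [-0.42185778  0.02534188  0.90630779]
t 2.1 tcp [0.1917 0.5949 0.1978] rot deg [ -3.14 -24.87 -14.2 ] -> 3 rows of [-0.1  -0.83 -0.47] ; then shift mm [-295.5 -469.8   72. ] -> 10 rows of [-0.59 -0.94  0.14]
[[297.31863964   0.         252.48189994]
 [  0.         297.31863964 185.30058572]
 [  0.           0.           1.        ]]
cam in tool [ 6.95906328e-02  1.08647672e-04 -1.75337627e-01] axes [[-0.0, -0.96, -0.27], [1.0, -0.0, -0.0], [0.0, -0.27, 0.96]]
```

Request:
{"fn": "jog_arm", "kwargs": {
  "moves": [
    [0, 0, 0, -0.1, -0.83, -0.47],
    [0, 0, 0, -0.1, -0.83, -0.47],
    [0, 0, 0, -0.1, -0.83, -0.47],
    [-0.6, -0.94, 0.14, 0, 0, 0],
    [-0.6, -0.94, 0.14, 0, 0, 0],
    [-0.6, -0.94, 0.14, 0, 0, 0],
    [-0.6, -0.94, 0.14, 0, 0, 0],
    [-0.6, -0.94, 0.14, 0, 0, 0],
    [-0.6, -0.94, 0.14, 0, 0, 0],
    [-0.6, -0.94, 0.14, 0, 0, 0],
    [-0.6, -0.94, 0.14, 0, 0, 0],
    [-0.6, -0.94, 0.14, 0, 0, 0]
  ]
}}

```text
time: 3.6
tcp_pos: [0.4367, 0.1544, 0.2566]
tool_rot: [0.217, 0.03, 0.976, -0.007]
ft_force: [1.2, -0.1, -0.2]
opening: 0.0854
grasp_force: 0.0
```

```bash
python3 - <<'E'
from h import *
p=[.5562,-.0029,-.06]
b=bay(p,1);z=rack_rot(p[2]).apply([0,0,1])
plan(b+.24*z,tool_R(p[2],TH))
im=arm.capture("wrist");cv2.imwrite("pics/w0.png",cv2.resize(im[:,:,::-1],(800,600)))
cv2.imwrite("pics/w0raw.png",im[:,:,::-1])
m=arm.camera_model("wrist");np.savez("w0.npz",**m)
for t in ["ink_black","ink_red","ink_blue","rack","bay_left","bay_middle","bay_right","coaster"]:
    print(t,[(np.round(d["location"],1).tolist(),round(d["confidence"],2)) for d in arm.mark_of(t,"wrist")[:2]])
E
```

```text
t 3.6 tcp [0.4367 0.1544 0.2566] rot deg [-0.12  0.12 -0.05] -> 1 rows of [-0.01  0.01 -0.01] ; then shift mm [-25.1 -44.9  10.7] -> 1 rows of [-0.5  -0.9   0.21]
ink_black [([169.5, 157.9], 0.87), ([155.9, 161.7], 0.22)]
ink_red [([124.3, 3.3], 0.36), ([248.6, 242.5], 0.18)]
ink_blue [([168.8, 96.9], 0.82)]
rack [([153.2, 164.1], 0.69)]
bay_left []
bay_middle [([154.9, 160.4], 0.51)]
bay_right [([165.2, 97.1], 0.81)]
coaster [([108.0, 391.3], 0.86)]
```

View pics/w0.png

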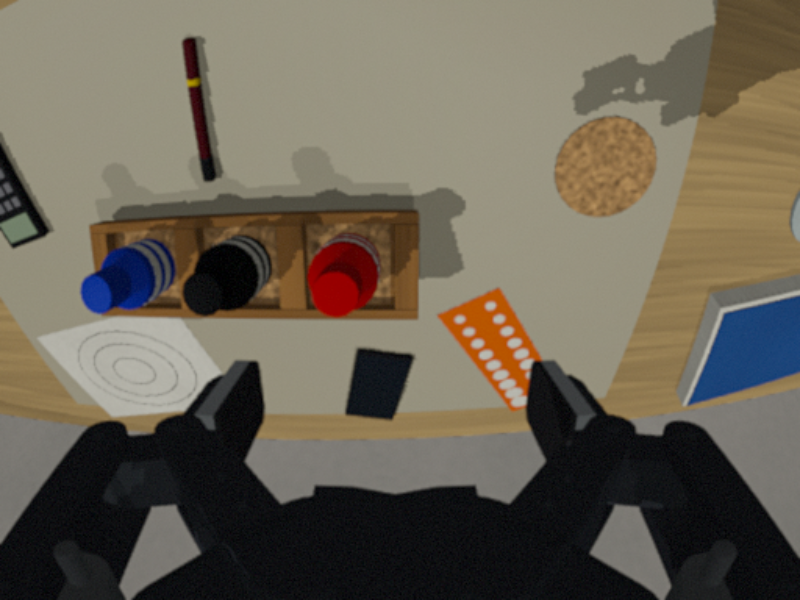

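```bash
cat >> h.py <<'E'
def projw(X,m):
    c=m["R"]@np.asarray(X)+m["t"]; th=np.arctan2(np.hypot(c[0],c[1]),c[2]); K=m["intrinsics"]
    return K[:2,2]+K[0,0]*th*c[:2]/np.hypot(c[0],c[1])
E
python3 - <<'E'
from h import *
mt=arm.camera_model("top"); mw=dict(np.load("w0.npz"))
top={"red":(210.2,222.9),"black":(258.7,225.6),"blue":(307.1,227.3)}
w={"red":(215,187),"black":(130.6,187.5),"blue":(62.7,187.5)}
P={}
for n in top:
    f=lambda X:np.r_[proj(X,mt)-top[n],projw(X,mw)-w[n]]
    r=least_squares(f,[.5,0,.13]);P[n]=r.x;print(n,r.x.round(4),r.fun.round(2))
d=P["red"]-P["blue"];print("yaw",np.arctan2(-d[0],d[1]),"dist",np.linalg.norm(d))
# rack rim outer corners, rim 18mm above floor
yaw=-.06
cor=lambda p,u,v:np.array([p[0],p[1],.04])+rack_rot(p[2]).apply([u,v,.018])
wc={(-.0475,-.17):(93,226),(-.0475,.17):(417,211),(.0475,.17):(417,318)}
tc={(.0475,.17):(95,193),(.0475,-.17):(732,222),(-.0475,.17):(90,375),(-.0475,-.17):(715,405)}
def f(p):
    o=[projw(cor(p,*k),mw)-np.array(v)/1.5625 for k,v in wc.items()]
    o+=[proj(cor(p,*k),mt)-(np.array(v)/4.5+[170,140]) for k,v in tc.items()]
    return np.concatenate(o)
r=least_squares(f,[.556,-.003,-.06]);print(r.x.round(4),r.fun.reshape(-1,2).round(1).tolist())
for n,i in(("red",1),("black",0),("blue",-1)):
    print(n,"cap in bay frame",rack_rot(r.x[2]).inv().apply(P[n]-bay(r.x,i)).round(4))
E
```

```text
red [0.5195 0.1    0.1366] [2.21 0.88 1.19 0.39]
black [ 0.5125 -0.0028  0.1376] [1.34 0.95 0.86 0.35]
blue [ 0.507  -0.1066  0.1366] [1.26 1.3  1.09 0.47]
yaw -0.06081670550883958 dist 0.20703743682970432
[ 0.5607 -0.0084 -0.0585] [[-0.7, 1.5], [2.7, 2.2], [2.5, -1.1], [-0.6, 2.9], [3.6, 3.2], [2.0, -1.4], [2.7, -1.4]]
red cap in bay frame [-0.0022  0.0008  0.1076]
black cap in bay frame [-0.0026  0.0027  0.109 ]
blue cap in bay frame [-0.0026  0.0038  0.1078]
```

```bash
python3 - <<'E'
from h import *
z=rack_rot(-.06).apply([0,0,1])
plan(np.array([.5195,.1,.1366])+.05*z,tool_R(-.06,TH))
E
```

```text
t 4.05 tcp [0.4355 0.1575 0.2555] rot deg [-0.09 -0.02  0.11] -> 1 rows of [-0.01 -0.    0.01] ; then shift mm [-28.8 -52.4  94.6] -> 2 rows of [-0.29 -0.52  0.95]
```

Request:
{"fn": "jog_arm", "kwargs": {
  "moves": [
    [-0.29, -0.52, 0.0, 0, 0, 0],
    [-0.29, -0.52, 0.5, 0, 0, 0],
    [0, 0, 0.5, 0, 0, 0],
    [0, 0, 0.5, 0, 0, 0],
    [0, 0, 0.4, 0, 0, 0],
    [0, 0, 0, 0, 0, 0]
  ]
}}

```text
time: 4.8
tcp_pos: [0.4979, 0.1009, 0.1795]
tool_rot: [0.214, 0.029, 0.976, -0.008]
ft_force: [-0.3, -0.3, -0.2]
opening: 0.0852
grasp_force: 0.0
```

```bash
python3 - <<'E'
from h import *
z=rack_rot(-.06).apply([0,0,1])
plan(np.array([.5195,.1,.1366])+.05*z,tool_R(-.06,TH))
m=arm.camera_model("wrist");im=arm.capture("wrist");cv2.imwrite("pics/w1.png",cv2.resize(im[:,:,::-1],(800,600)))
np.savez("w1.npz",**m)
plan(np.array([.5195,.1,.1366])+.05*z,tool_R(-.06,TH))
print(projw([.5195,.1,.1366],m)*1.5625)
E
```

```text
t 4.8 tcp [0.4979 0.1009 0.1795] rot deg [-0.14 -0.25  0.08] -> 1 rows of [-0.01 -0.03  0.01] ; then shift mm [-1.4  0.4 -2. ] -> 1 rows of [-0.03  0.01 -0.04]
t 4.85 tcp [0.4986 0.1009 0.1813] rot deg [-0.13 -0.1   0.06] -> 1 rows of [-0.01 -0.01  0.01] ; then shift mm [-0.1  0.4 -0.7] -> 1 rows of [-0.    0.01 -0.01]
[394.89015436 305.61847012]
```

View pics/w1.png

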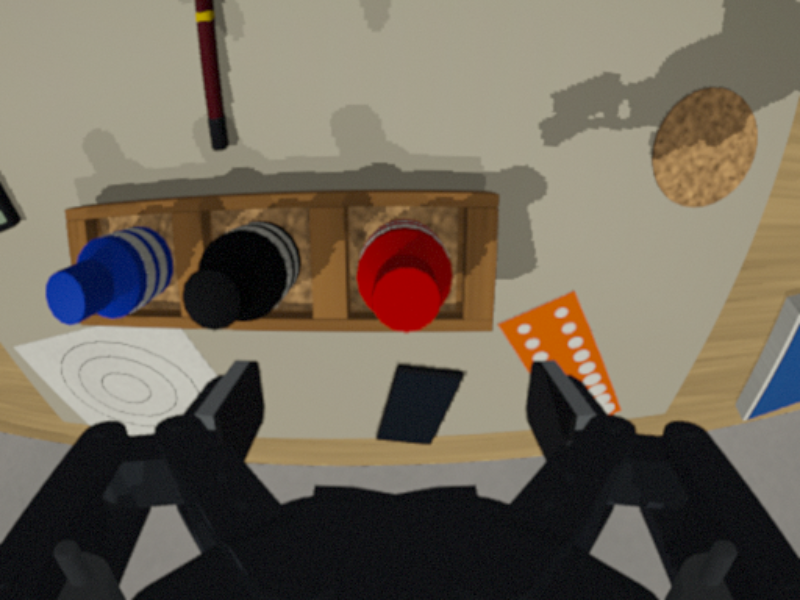

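```bash
python3 - <<'E'
from h import *
mt=arm.camera_model("top"); W=[dict(np.load(f"w{i}.npz")) for i in(0,1)]
w={"red":[(336,292),(407,298)],"black":[(204,293),(212,299)],"blue":[(98,293),(77,296)]}
top={"red":(210.2,222.9),"black":(258.7,225.6),"blue":(307.1,227.3)}
for n in w:
    f=lambda X:np.concatenate([projw(X,m)-np.array(v)/1.5625 for m,v in zip(W,w[n])])
    r=least_squares(f,[.5,0,.13]);print(n,r.x.round(4),r.fun.round(2),proj(r.x,mt)-top[n])
    h=.04+.105*np.cos(TH)
    g=lambda q:projw([*q,h],W[1])-np.array(w[n][1])/1.5625
    r=least_squares(g,[.5,0]);print("  fixed height, w1",r.x.round(4)); 
z=rack_rot(-.06).apply([0,0,1])
E
```

```text
red [0.4895 0.1068 0.1666] [ 0.26 -2.47 -0.18  1.62] [-2.970527   16.09150201]
  fixed height, w1 [0.516  0.1063]
black [0.4965 0.0117 0.1533] [ 3.54 -1.73 -2.41  1.16] [-5.51749106  9.03591876]
  fixed height, w1 [0.511 0.003]
blue [ 0.6985 -0.361  -0.1016] [-0.08 -0.43  0.06  0.37] [ 80.00356101 -72.90327441]
  fixed height, w1 [ 0.5041 -0.09  ]
```

```bash
python3 - <<'E'
from h import *
mt=arm.camera_model("top"); m1=dict(np.load("w1.npz"))
top={"red":(210.2,222.9),"black":(258.7,225.6),"blue":(307.1,227.3)}
h=.04+.105*np.cos(TH)
for n,v in top.items():
    print(n,least_squares(lambda q:proj([*q,h],mt)-v,[.5,0]).x.round(4))
# rack rim in w1 (display px)
cor=lambda p,u,v:np.array([p[0],p[1],.04])+rack_rot(p[2]).apply([u,v,.018])
wc={(-.0475,-.17):(67,209),(-.0475,.17):(498,192),(.0475,.17):(494,331)}
f=lambda p:np.concatenate([projw(cor(p,*k),m1)-np.array(v)/1.5625 for k,v in wc.items()])
r=least_squares(f,[.556,-.003,-.06]);print(r.x.round(4),r.fun.round(1))
print([bay(r.x,i).round(4).tolist() for i in(1,0,-1)])
print("cap over left bay",(bay(r.x,1)+.105*rack_rot(r.x[2]).apply([0,0,1])).round(4))
E
```

```text
red [0.5214 0.105 ]
black [0.5145 0.    ]
blue [ 0.5097 -0.1041]
[ 0.5551 -0.0009 -0.0574] [-2.4  1.   1.5  1.9 -0.1 -2.2]
[[0.5611, 0.1039, 0.04], [0.5551, -0.0009, 0.04], [0.5491, -0.1057, 0.04]]
cap over left bay [0.5168 0.1065 0.1352]
```

```bash
cat >> h.py <<'E'
P=[.5565,-.001,-.0585]; Z=rack_rot(P[2]).apply([0,0,1]); X=rack_rot(P[2]).apply([1,0,0])
RB=np.array([.5623,.1034,.04])
E
python3 - <<'E'
from h import *
plan(RB+.072*Z,tool_R(P[2],TH))
E
```

```text
t 4.85 tcp [0.4986 0.1009 0.1813] rot deg [-0.16 -0.1  -0.02] -> 1 rows of [-0.02 -0.01 -0.  ] ; then shift mm [ 2.2  6.2 82.8] -> 2 rows of [0.02 0.06 0.83]
```

Request:
{"fn": "jog_arm", "kwargs": {
  "moves": [
    [0.04, 0.12, 0.2, 0, 0, 0],
    [0, 0, 0.3, 0, 0, 0],
    [0, 0, 0.3, 0, 0, 0],
    [0, 0, 0.3, 0, 0, 0],
    [0, 0, 0.3, 0, 0, 0],
    [0, 0, 0.26, 0, 0, 0],
    [0, 0, 0, 0, 0, 0],
    [0, 0, 0, 0, 0, 0]
  ]
}}

```text
time: 5.85
tcp_pos: [0.5332, 0.1035, 0.1064]
tool_rot: [0.217, 0.03, 0.976, -0.008]
ft_force: [-0.3, -0.1, -0.2]
opening: 0.0854
grasp_force: 0.0
```

```bash
python3 - <<'E'
from h import *
plan(RB+.072*Z,tool_R(P[2],TH))
m=arm.camera_model("wrist");im=arm.capture("wrist");cv2.imwrite("pics/w2.png",cv2.resize(im[:,:,::-1],(800,600)))
E
```

```text
t 5.85 tcp [0.5332 0.1035 0.1064] rot deg [-0.2   0.04 -0.14] -> 1 rows of [-0.02  0.   -0.01] ; then shift mm [1.7 1.6 0.4] -> 1 rows of [0.03 0.03 0.01]
```

View pics/w2.png

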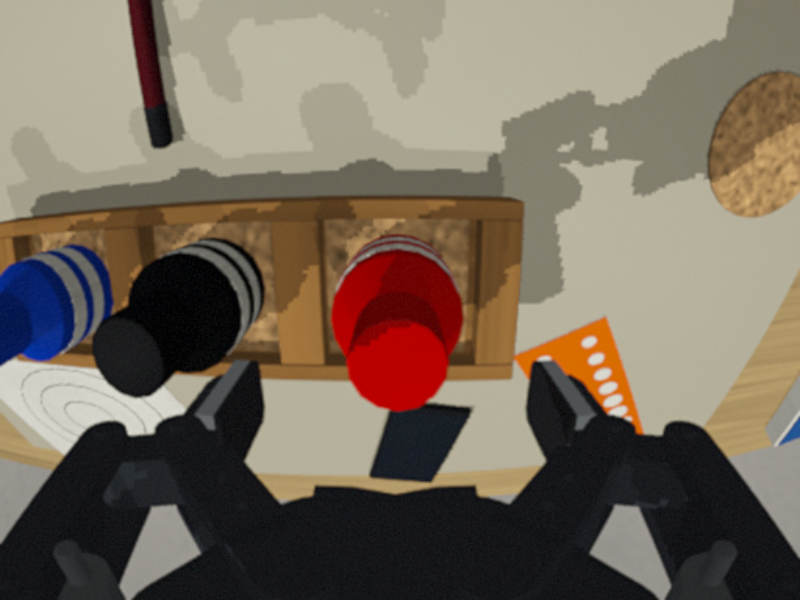

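Request:
{"fn": "jog_arm", "kwargs": {
  "moves": [
    [0.05, 0.01, 0, 0, 0, 0],
    [0, 0, 0, 0, 0, 0],
    [0, 0, 0, 0, 0, 0],
    [0, 0, 0, 0, 0, 0],
    [0, 0, 0, 0, 0, 0],
    [0, 0, 0, 0, 0, 0],
    [0, 0, 0, 0, 0, 0],
    [0, 0, 0, 0, 0, 0]
  ],
  "fingers": 0,
  "newtons": 35
}}

```text
time: 6.9
tcp_pos: [0.5307, 0.1041, 0.1049]
tool_rot: [0.216, 0.03, 0.976, -0.008]
ft_force: [-0.0, -0.1, -0.2]
opening: -0.0001
grasp_force: 0.0
```

```bash
python3 - <<'E'
from h import *
o=arm.get_obs();print(o["opening"])
a=[]
for c in ("wrist","scene"):
    a.append(cv2.resize(arm.capture(c)[:,:,::-1],(800,600)) if c=="wrist" else cv2.resize(arm.capture(c)[80:230,150:350,::-1],(800,600),interpolation=cv2.INTER_CUBIC))
cv2.imwrite("pics/w3.png",cv2.resize(np.vstack(a),(400,600)))
E
```

```text
-5.3092309182014646e-05
```

View pics/w3.png

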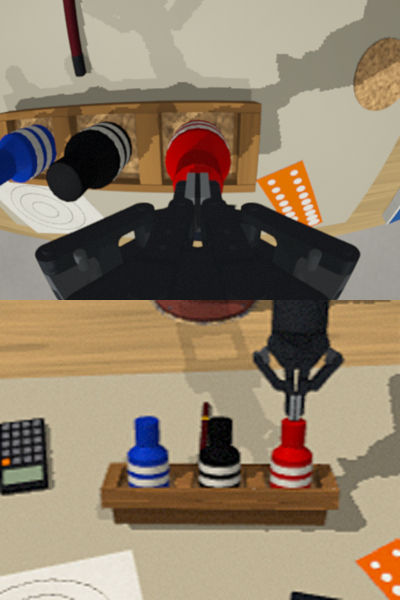

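```bash
python3 - <<'E'
from h import *
o=arm.get_obs();print(o["tcp_pos"],o["qpos"].round(3))
ms=arm.camera_model("scene");mt=arm.camera_model("top")
s=arm.capture("scene").astype(int);t=arm.capture("top").astype(int);w=arm.capture("wrist").astype(int)
T=R.from_quat(np.roll(o["tool_rot"],-1))
for d in(0,-.03,-.06,-.1): print(d,"scene",proj(o["tcp_pos"]+T.apply([0,0,d]),ms).round(1),"top",proj(o["tcp_pos"]+T.apply([0,0,d]),mt).round(1))
print("scene cap top pred",proj(RB+.105*Z,ms),proj(RB+.07*Z,ms),"base",proj(RB,ms))
def asc(a,r0,r1,c0,c1,st=1):
    for r in range(r0,r1,st):
        print(f"{r:3d}","".join(("R" if x[0]>90 and x[1]<50 else "r" if x[0]>40 and x[1]<25 else "#" if x.max()<50 else "+" if x.max()<90 else ".") for x in a[r,c0:c1:1]))
asc(s,110,180,275,325,2)
print("top cols 195-240");asc(t,185,235,190,245,2)
E
```

```text
[0.53065965 0.10411091 0.10495728] [ 0.096 -0.382  2.206 -0.089  0.889 -1.372]
0 scene [296.1 150.3] top [212.5 218.2]
-0.03 scene [296.7 140.4] top [210.4 224.4]
-0.06 scene [297.3 130.3] top [208.2 231.1]
-0.1 scene [298.1 116.3] top [204.9 240.8]
scene cap top pred [297.11162458 139.64499616] [296.44550868 151.18901151] base [295.17295601 173.24278233]
110 ..#####+++....####################...+#+######+...
112 ...+#####......+################.....+#######.....
114 .....#####+......+####+++#####.....+#######.......
116 ......+#####......####..+####+....#######.........
118 ........#####+....####..#####...#######+..........
120 ..........############..##############............
122 ...........###########..############..............
124 .............+########..##########................
126 ..................##########......................
128 ..................##......#.......................
130 ..................##..+..+#.......................
132 ..................##..+..+#.......................
134 ..................##..+..+#.......................
136 ..................#+..+
[... 1999 characters left out ...]
rrrrrrrrrRRRRRRRRRRRRR+++++++.++++++++++
213 ++++++++#rrrrrrrrrrrrrrrrrrRRRRRRRRRR++++++++++++++++++
215 ++++++++##rrrrrrrrrrrrrrrrrrrRRRRRRR+++++++++++++++++++
217 ++++++++###rrrrrRRRRRRRRRRrrrrRRRRRR+++++++++++++++++++
219 ++++++++###+rrRRRRRRRRRRRRRRrrRRRRrr+#+++++++++++++++#+
221 ++++++++++++rRRRR.+++RRRRRRRrrrrrr+r#######++++++++++##
223 +++++++++++++rr++++#++++RRRRrr++++++#######++++++++++++
225 ............+##+++#+++##rrRR.++++++++++++++++++++++++++
227 ...........++##++#++++###rR.....+++++..................
229 ..........++###++########+.............................
231 +####+++++###############+++++++.......................
233 ################################++.....................
```

```bash
python3 - <<'E'
from h import *
def asc(a,r0,r1,c0,c1,st,sc):
    for r in range(r0,r1,st):
        print(f"{r:3d}","".join(("R" if x[0]>150 and x[1]<60 else "r" if x[0]>60 and x[1]<35 else "#" if x.max()<50 else "+" if x.max()<90 else ".") for x in a[r,c0:c1:sc].astype(int)))
w2=cv2.imread("pics/w2.png")[:,:,::-1]
print("w2 cols 320.. step4");asc(w2,230,420,320,476,8,4)
w=arm.capture("wrist");print("now raw cols 205.. ");asc(w,145,275,205,305,4,1)
E
```

```text
w2 cols 320.. step4
230 +....................................++
238 ++....................................+
246 ++.....................................
254 +....++.......rrrrrrrrrrr..............
262 +.........rrrrrrrrrrrrrrrrrrr..........
270 ++......rRRRRrrrrrrrrrrrrrrrrrr.......+
278 .+.....RRRRRRrrrrrrrrrrrrrrrrrrrr.....+
286 .+....RRRRRRRrrrrrrrrrrrrrrrrrrrrr.....
294 .+..RRRRRRRRRRrrrrrrrrrrrrrrrrrrrrr....
302 .+..RRRRRRRRrrrrrrrrrrrrrrrrrrrrrrrr...
310 .+.RRRRRRRrrrrrrrrrrrrrrrrrrrrrrrrrr...
318 .+.RRRRRRRrrrrrrrrrrrrrrrrrrrrrrrrrr...
326 .+..RRRRRrrrrrrrrrrrrrrRRRrrrrrrrrrr...
334 .+..RRRRRrrrrrrRRRRRRRRRRRRRRrrrrrr....
342 .++..RRRrrrrrRRRRRRRRRRRRRRRRRRrrrr....
350 ..+...RRrRRRRRRRRRRRRRRRRRRRRRRRr.....+
358 ..+++++RRRRRRRRRRRRRRRRRRRRRRRRRr++++++
366 .......RRRRRRRRRRRRRRRRRRRRRRRRR.......
374 ........RRRRRRRRRRRRRRRRRRRRRRRR.......
382 .........RRRRRRRRRRRRRRRRRRRRRR........
390 ..........RRRRRRRRRRRRRRRRRRRR.........
398 ............RRRRRRRRRRRRRRRR...........
406 ...............RRRRRRRRRRr#######+.....
414 ..................####################.
now raw cols 205.. 
145 
[... 2760 characters left out ...]
#++.+++.+.+.++########+++.++.++..++#############......................
253 .................+###############+++........+######+.......+++++##############+.....................
257 .............+###########################+..+######+..+###########################+.................
261 ...........###############################+++######+++###############################...............
265 .........+#####################################################################################+....
269 ####################################################################################################
273 ####################################################################################################
```

Request:
{"fn": "jog_arm", "kwargs": {
  "moves": [
    [0, 0, -0.1, 0, 0, 0],
    [0, 0, 0, 0, 0, 0],
    [0, 0.02, 0, 0, 0, 0],
    [0, 0, 0, 0, 0, 0],
    [0, 0, 0, 0, 0, 0],
    [0, 0, 0, 0, 0, 0],
    [0, 0, 0.2, 0, 0, 0],
    [0, 0, 0.2, 0, 0, 0],
    [0, 0, 0.2, 0, 0, 0],
    [0, 0, 0.2, 0, 0, 0],
    [0, 0, 0, 0, 0, 0]
  ],
  "fingers": 1
}}

```text
time: 8.57
tcp_pos: [0.5449, 0.104, 0.0717]
tool_rot: [0.215, 0.03, 0.976, -0.008]
ft_force: [0.2, 0.3, -0.8]
opening: 0.0852
grasp_force: 0.0
```

Request:
{"fn": "jog_arm", "kwargs": {
  "moves": [
    [0, 0, 0, 0, 0, 0],
    [0, 0, 0, 0, 0, 0],
    [0, 0, 0, 0, 0, 0],
    [0, 0, 0, 0, 0, 0],
    [0, 0, 0, 0, 0, 0],
    [0, 0, 0, 0, 0, 0],
    [0, 0, 0, 0, 0, 0]
  ],
  "fingers": 0,
  "newtons": 35
}}

```text
time: 9.45
tcp_pos: [0.5458, 0.1041, 0.0739]
tool_rot: [0.217, 0.03, 0.976, -0.008]
ft_force: [-4.2, -0.8, 6.7]
opening: 0.0355
grasp_force: 35.0
```

```bash
python3 - <<'E'
from h import *
a=[]
for i in range(4): 
    arm.capture("wrist"); o=arm.get_obs(); a.append(np.r_[o["tcp_pos"],o["tool_rot"],o["ft_force"]])
m=np.mean(a,0);print(m.round(4));np.save("pick_red.npy",m)
d=m[:3]-RB;print("bay frame",rack_rot(P[2]).inv().apply(d).round(4))
T=R.from_quat(np.roll(m[3:7],-1));print("axis z",T.apply([0,0,1]),"Z",-Z,"tool y",T.apply([0,1,0]))
E
```

```text
[ 0.5458  0.1041  0.0739  0.2168  0.0301  0.9757 -0.0078 -3.8199 -1.0178
  5.3489]
bay frame [-0.0006 -0.0002  0.0377]
axis z [ 0.42255196 -0.02830403 -0.90589664] Z [ 0.42189532 -0.02470907 -0.90630779] tool y [ 0.06216081  0.99806375 -0.00218905]
```

Request:
{"fn": "jog_arm", "kwargs": {
  "moves": [
    [0, 0, -0.1, 0, 0, 0],
    [0, 0, -0.2, 0, 0, 0],
    [0, 0, -0.3, 0, 0, 0],
    [0, 0, -0.6, 0, 0, 0],
    [0, 0, -0.6, 0, 0, 0],
    [0, 0, -0.6, 0, 0, 0],
    [0, 0, 0, 0, 0, 0],
    [0, 0, 0, 0, 0, 0]
  ]
}}

```text
time: 10.65
tcp_pos: [0.4944, 0.1075, 0.1812]
tool_rot: [0.216, 0.03, 0.976, -0.008]
ft_force: [0.0, 0.1, -2.6]
opening: 0.035
grasp_force: 35.5
```

```bash
python3 - <<'E'
from h import *
mt=arm.camera_model("top")
print("coaster top only",least_squares(lambda q:proj([*q,.002],mt)-[118.3,233.8],[.5,.3]).x)
o=arm.get_obs();print(o["ft_force"],o["opening"],o["grasp_force"])
plan([.495,.352,.004+.037+.05],tool_R(P[2],0))
E
```

```text
coaster top only [0.49079775 0.35917759]
[ 0.03695003  0.12388922 -2.63814938] 0.035034472385137794 35.454994440078735
t 10.65 tcp [0.4944 0.1075 0.1812] rot deg [-0.17 24.97 -0.18] -> 3 rows of [-0.01  0.83 -0.01] ; then shift mm [ 13.7 244.1  90.2] -> 5 rows of [0.05 0.98 0.36]
```

Request:
{"fn": "jog_arm", "kwargs": {
  "moves": [
    [0, 0, 0, 0, 0.4, 0],
    [0, 0.2, 0, 0, 0.7, 0],
    [0.05, 0.5, 0, 0, 0.7, 0],
    [0.05, 0.7, 0, 0, 0.7, 0],
    [0.05, 0.8, 0, 0, 0, 0],
    [0.05, 0.8, 0, 0, 0, 0],
    [0.05, 0.8, 0.1, 0, 0, 0],
    [0.05, 0.7, 0.3, 0, 0, 0],
    [0, 0.3, 0.5, 0, 0, 0],
    [0, 0.1, 0.5, 0, 0, 0],
    [0, 0, 0.2, 0, 0, 0],
    [0, 0, 0, 0, 0, 0]
  ]
}}

```text
time: 12.15
tcp_pos: [0.4944, 0.352, 0.0986]
tool_rot: [-0.001, 0.031, 1.0, -0.002]
ft_force: [-0.3, -0.6, -2.6]
opening: 0.0351
grasp_force: 35.6
```

```bash
python3 - <<'E'
from h import *
arm.capture("wrist");arm.capture("wrist")
plan([.493,.355,.004+.0375],tool_R(P[2],0))
E
```

```text
t 12.25 tcp [0.4959 0.3527 0.1012] rot deg [-0.1   0.07 -0.24] -> 1 rows of [-0.01  0.01 -0.02] ; then shift mm [ 3.   2.1 59.7] -> 2 rows of [0.03 0.02 0.6 ]
```

Request:
{"fn": "jog_arm", "kwargs": {
  "moves": [
    [0.05, 0.04, 0.3, 0, 0, 0],
    [0, 0, 0.3, 0, 0, 0],
    [0, 0, 0.25, 0, 0, 0],
    [0, 0, 0.15, 0, 0, 0],
    [0, 0, 0.04, 0, 0, 0],
    [0, 0, 0, 0, 0, 0]
  ]
}}

```text
time: 13.0
tcp_pos: [0.493, 0.3549, 0.0487]
tool_rot: [0.0, 0.031, 1.0, -0.001]
ft_force: [-0.4, 0.1, -2.5]
opening: 0.0351
grasp_force: 35.7
```

Request:
{"fn": "jog_arm", "kwargs": {
  "moves": [
    [0, 0, 0.04, 0, 0, 0],
    [0, 0, 0.04, 0, 0, 0],
    [0, 0, 0, 0, 0, 0]
  ]
}}

```text
time: 13.38
tcp_pos: [0.4928, 0.3548, 0.0444]
tool_rot: [0.0, 0.031, 1.0, -0.001]
ft_force: [0.9, 0.6, -1.8]
opening: 0.0353
grasp_force: 35.7
```

Request:
{"fn": "jog_arm", "kwargs": {
  "moves": [
    [0, 0, 0.02, 0, 0, 0],
    [0, 0, 0.02, 0, 0, 0],
    [0, 0, 0, 0, 0, 0]
  ]
}}

```text
time: 13.75
tcp_pos: [0.4928, 0.3548, 0.0425]
tool_rot: [0.0, 0.031, 1.0, -0.001]
ft_force: [0.1, -0.6, -2.2]
opening: 0.0351
grasp_force: 35.7
```

Request:
{"fn": "jog_arm", "kwargs": {
  "moves": [
    [0, 0, 0.02, 0, 0, 0],
    [0, 0, 0.02, 0, 0, 0],
    [0, 0, 0, 0, 0, 0]
  ]
}}

```text
time: 14.12
tcp_pos: [0.4933, 0.3549, 0.0424]
tool_rot: [0.0, 0.031, 1.0, -0.001]
ft_force: [-3.5, -1.9, 6.2]
opening: 0.035
grasp_force: 36.4
```

Request:
{"fn": "jog_arm", "kwargs": {
  "moves": [
    [0, 0, -0.02, 0, 0, 0],
    [0, 0, 0, 0, 0, 0],
    [0, 0, 0, 0, 0, 0],
    [0, 0, 0, 0, 0, 0],
    [0, 0, 0, 0, 0, 0],
    [0, 0, -0.2, 0, 0, 0],
    [0, 0, -0.4, 0, 0, 0],
    [0, 0, -0.7, 0, 0, 0],
    [0, 0, -0.7, 0, 0, 0],
    [0, 0, -0.4, 0, 0, 0],
    [0, 0, 0, 0, 0, 0]
  ],
  "fingers": 0.8
}}

```text
time: 15.5
tcp_pos: [0.4941, 0.3558, 0.1645]
tool_rot: [0.002, 0.031, 1.0, 0.0]
ft_force: [-0.3, 1.4, -0.1]
opening: 0.0683
grasp_force: 0.0
```

```bash
python3 - <<'E'
from h import *
B=bay(P,0);print(B)
plan(B+.125*Z,tool_R(P[2],TH))
im=arm.capture("wrist");cv2.imwrite("pics/w4.png",cv2.resize(im[:,:,::-1],(800,600)))
E
```

```text
[ 0.5565 -0.001   0.04  ]
t 15.5 tcp [0.4941 0.3558 0.1645] rot deg [-2.000e-02 -2.475e+01 -2.100e-01] -> 3 rows of [-0.   -0.82 -0.01] ; then shift mm [ -22.7 -352.6   22.9] -> 8 rows of [-0.06 -0.88  0.06]
```

View pics/w4.png

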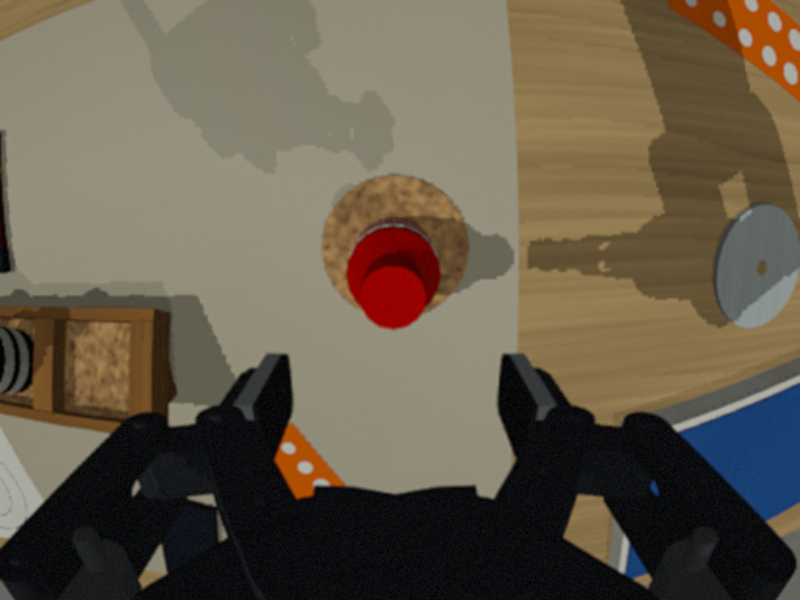

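Request:
{"fn": "jog_arm", "kwargs": {
  "moves": [
    [0, -0.2, 0, 0, -0.82, 0],
    [-0.05, -0.8, 0, 0, -0.82, 0],
    [-0.05, -0.8, 0, 0, -0.82, 0],
    [-0.05, -0.9, 0.05, 0, 0, 0],
    [-0.05, -0.9, 0.05, 0, 0, 0],
    [-0.05, -0.9, 0.05, 0, 0, 0],
    [-0.05, -0.9, 0.05, 0, 0, 0],
    [-0.05, -0.8, 0.05, 0, 0, 0],
    [-0.05, -0.5, 0.05, 0, 0, 0],
    [-0.05, -0.2, 0, 0, 0, 0],
    [0, 0, 0, 0, 0, 0]
  ],
  "fingers": 1
}}

```text
time: 16.92
tcp_pos: [0.498, 0.009, 0.1559]
tool_rot: [0.212, 0.031, 0.977, -0.008]
ft_force: [-0.2, -0.1, 0.4]
opening: 0.0856
grasp_force: 0.0
```

```bash
python3 - <<'E'
from h import *
arm.capture("wrist");m=arm.camera_model("wrist");im=arm.capture("wrist")
B=bay(P,0); plan(B+.0377*Z,tool_R(P[2],TH))
print("pred cap px disp",projw(B+.105*Z,m)*1.5625)
cv2.imwrite("pics/w5.png",cv2.resize(im[:,:,::-1],(800,600)))
E
```

```text
t 17.02 tcp [0.4981 0.0098 0.1564] rot deg [-0.16 -0.45 -0.11] -> 1 rows of [-0.02 -0.04 -0.01] ; then shift mm [-4.2 -7.4 92.7] -> 2 rows of [-0.04 -0.07  0.93]
pred cap px disp [378.67222504 326.77740326]
```

View pics/w5.png

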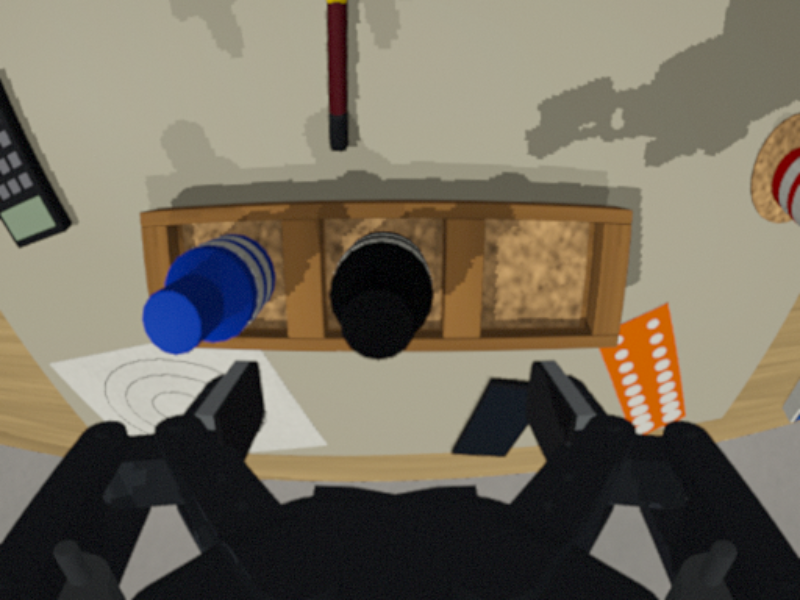

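Request:
{"fn": "jog_arm", "kwargs": {
  "moves": [
    [-0.06, -0.15, 0.2, -0.02, -0.04, -0.01],
    [0, 0, 0.4, 0, 0, 0],
    [0, 0, 0.4, 0, 0, 0],
    [0, 0, 0.3, 0, 0, 0],
    [0, 0, 0.25, 0, 0, 0],
    [0, 0, 0.2, 0, 0, 0],
    [0, 0, 0.1, 0, 0, 0],
    [0, 0, 0, 0, 0, 0],
    [0, 0, 0, 0, 0, 0]
  ]
}}

```text
time: 18.15
tcp_pos: [0.5399, -0.0009, 0.075]
tool_rot: [0.217, 0.029, 0.976, -0.006]
ft_force: [-0.2, -0.4, -0.7]
opening: 0.0854
grasp_force: 0.0
```

```bash
python3 - <<'E'
from h import *
B=bay(P,0); plan(B+.0377*Z,tool_R(P[2],TH)); print(arm.get_obs()["ft_force"])
E
```

```text
t 18.15 tcp [ 0.5399 -0.0009  0.075 ] rot deg [-0.01  0.07 -0.04] -> 1 rows of [-0.    0.01 -0.  ] ; then shift mm [-0.2  0.9  1. ] -> 1 rows of [-0.    0.02  0.02]
[-0.18752275 -0.4424796  -0.74603143]
```

Request:
{"fn": "jog_arm", "kwargs": {
  "moves": [
    [0, 0, 0, 0, 0, 0],
    [0, 0, 0, 0, 0, 0],
    [0, 0, 0, 0, 0, 0],
    [0, 0, 0, 0, 0, 0],
    [0, 0, 0, 0, 0, 0],
    [0, 0, 0, 0, 0, 0],
    [0, 0, 0, 0, 0, 0]
  ],
  "fingers": 0,
  "newtons": 35
}}

```text
time: 19.02
tcp_pos: [0.5397, -0.0009, 0.0748]
tool_rot: [0.217, 0.029, 0.976, -0.006]
ft_force: [-4.5, -0.1, 5.7]
opening: 0.0348
grasp_force: 35.0
```

```bash
python3 - <<'E'
from h import *
a=[]
for i in range(4): 
    arm.capture("wrist"); o=arm.get_obs(); a.append(np.r_[o["tcp_pos"],o["tool_rot"],o["ft_force"]])
m=np.mean(a,0);print(m.round(4));np.save("pick_black.npy",m)
r=np.load("pick_red.npy")
inv=rack_rot(P[2]).inv()
print("black bay frame",inv.apply(m[:3]-bay(P,0)).round(4),"red bay frame",inv.apply(r[:3]-bay(P,1)).round(4))
E
```

```text
[ 5.3970e-01 -1.0000e-03  7.4800e-02  2.1660e-01  2.8800e-02  9.7580e-01
 -6.3000e-03 -4.7853e+00 -3.3240e-01  5.2306e+00]
black bay frame [-0.0005 -0.0009  0.0386] red bay frame [-0.0009 -0.0007  0.0378]
```

Request:
{"fn": "jog_arm", "kwargs": {
  "moves": [
    [0, 0, -0.1, 0, 0, 0],
    [0, 0, -0.2, 0, 0, 0],
    [0, 0, -0.3, 0, 0, 0],
    [0, 0, -0.4, 0, 0, 0],
    [0, 0, -0.2, 0, 0, 0],
    [0, 0.2, 0, 0, 0, 0],
    [0, 0.4, 0, 0, 0, 0],
    [0, 0.5, 0, 0, 0, 0],
    [0, 0.5, 0, 0, 0, 0],
    [0, 0.3, 0, 0, 0, 0],
    [0, 0.2, 0, 0, 0, 0],
    [0, 0, 0, 0, 0, 0]
  ]
}}

```text
time: 20.72
tcp_pos: [0.5201, 0.1061, 0.1281]
tool_rot: [0.216, 0.028, 0.976, -0.006]
ft_force: [-0.5, 0.2, -3.0]
opening: 0.0353
grasp_force: 35.6
```

```bash
python3 - <<'E'
from h import *
arm.capture("wrist");arm.capture("wrist")
o=arm.get_obs();print(o["ft_force"],o["opening"])
plan(np.load("pick_black.npy")[:3]+bay(P,1)-bay(P,0),tool_R(P[2],TH))
E
```

```text
[ 0.501767    0.88990421 -3.41806552] 0.03518790859262065
t 20.82 tcp [0.5203 0.1053 0.1284] rot deg [-0.02 -0.02 -0.04] -> 1 rows of [-0. -0. -0.] ; then shift mm [-0.5  0.1 59.4] -> 2 rows of [-0.01  0.    0.59]
```

Request:
{"fn": "jog_arm", "kwargs": {
  "moves": [
    [-0.01, 0, 0.2, 0, 0, 0],
    [0, 0, 0.3, 0, 0, 0],
    [0, 0, 0.3, 0, 0, 0],
    [0, 0, 0.2, 0, 0, 0],
    [0, 0, 0.08, 0, 0, 0],
    [0, 0, 0.04, 0, 0, 0],
    [0, 0, 0, 0, 0, 0],
    [0, 0, 0, 0, 0, 0]
  ]
}}

```text
time: 21.82
tcp_pos: [0.5449, 0.1041, 0.0789]
tool_rot: [0.217, 0.029, 0.976, -0.006]
ft_force: [-0.2, -0.1, -1.9]
opening: 0.0352
grasp_force: 35.6
```

Request:
{"fn": "jog_arm", "kwargs": {
  "moves": [
    [0, 0, 0.02, 0, 0, 0],
    [0, 0, 0.02, 0, 0, 0],
    [0, 0, 0, 0, 0, 0]
  ]
}}

```text
time: 22.2
tcp_pos: [0.5454, 0.1039, 0.0764]
tool_rot: [0.216, 0.029, 0.976, -0.006]
ft_force: [-0.8, 1.1, -3.2]
opening: 0.0353
grasp_force: 35.6
```

Request:
{"fn": "jog_arm", "kwargs": {
  "moves": [
    [0, 0, 0.02, 0, 0, 0],
    [0, 0, 0.02, 0, 0, 0],
    [0, 0, 0, 0, 0, 0]
  ]
}}

```text
time: 22.58
tcp_pos: [0.5463, 0.1039, 0.0751]
tool_rot: [0.216, 0.029, 0.976, -0.006]
ft_force: [-5.2, -0.3, 2.5]
opening: 0.0348
grasp_force: 36.1
```

Request:
{"fn": "jog_arm", "kwargs": {
  "moves": [
    [0, 0, 0.01, 0, 0, 0],
    [0, 0, 0, 0, 0, 0],
    [0, 0, 0, 0, 0, 0]
  ]
}}

```text
time: 22.95
tcp_pos: [0.5465, 0.1039, 0.0752]
tool_rot: [0.216, 0.029, 0.976, -0.006]
ft_force: [-9.9, -1.0, 6.3]
opening: 0.0351
grasp_force: 36.9
```

Request:
{"fn": "jog_arm", "kwargs": {
  "moves": [
    [0, 0, -0.01, 0, 0, 0],
    [0, 0, 0, 0, 0, 0],
    [0, 0, 0, 0, 0, 0],
    [0, 0, 0, 0, 0, 0],
    [0, 0, 0, 0, 0, 0],
    [0, 0, -0.2, 0, 0, 0],
    [0, 0, -0.4, 0, 0, 0],
    [0, 0, -0.7, 0, 0, 0],
    [0, 0, -0.7, 0, 0, 0],
    [0, 0, -0.2, 0, 0, 0],
    [0, 0, 0, 0, 0, 0]
  ],
  "fingers": 0.9
}}

```text
time: 24.32
tcp_pos: [0.5001, 0.1067, 0.175]
tool_rot: [0.217, 0.029, 0.976, -0.006]
ft_force: [0.9, -0.7, -0.3]
opening: 0.0767
grasp_force: 0.0
```

```bash
python3 - <<'E'
from h import *
m=arm.camera_model("wrist");im=arm.capture("wrist")
plan([.493,.355,.15],tool_R(P[2],0))
print("black cap pred",projw(bay(P,1)+.105*Z,m)*1.5625)
cv2.imwrite("pics/w6.png",cv2.resize(im[:,:,::-1],(800,600)))
E
```

```text
t 24.38 tcp [0.4996 0.1065 0.1735] rot deg [-0.   24.97 -0.04] -> 3 rows of [-0.    0.83 -0.  ] ; then shift mm [ 21.1 247.7  23.5] -> 5 rows of [0.08 0.99 0.09]
black cap pred [395.46877801 304.33724173]
```

View pics/w6.png

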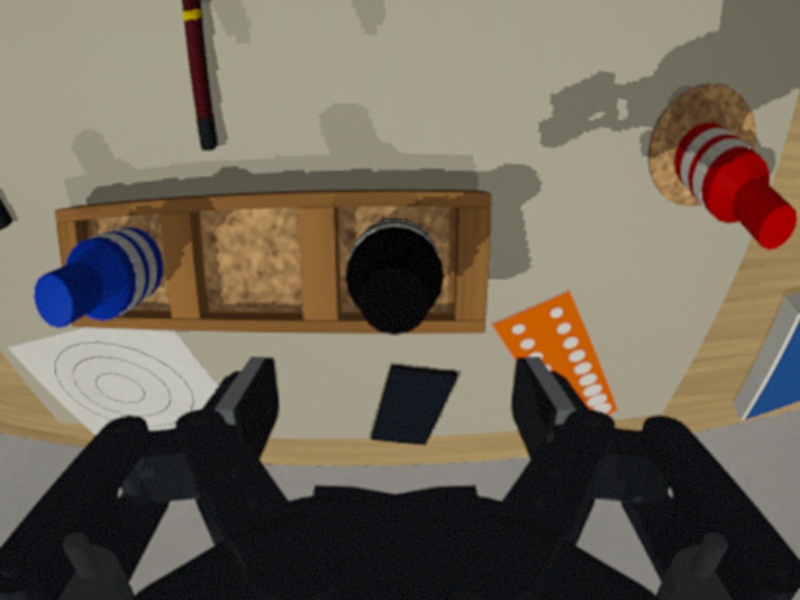

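Request:
{"fn": "jog_arm", "kwargs": {
  "moves": [
    [0, 0.2, 0, 0, 0.83, 0],
    [0, 0.6, 0, 0, 0.83, 0],
    [0.1, 0.8, 0, 0, 0.83, 0],
    [0.1, 0.9, 0.0, 0, 0, 0],
    [0.1, 0.9, 0.1, 0, 0, 0],
    [0.1, 0.8, 0.1, 0, 0, 0],
    [0, 0.5, 0.2, 0, 0, 0],
    [0, 0.2, 0.1, 0, 0, 0],
    [0, 0, 0, 0, 0, 0],
    [0, 0, 0, 0, 0, 0]
  ],
  "fingers": 1
}}

```text
time: 25.62
tcp_pos: [0.4947, 0.3515, 0.1485]
tool_rot: [0.001, 0.03, 1.0, -0.0]
ft_force: [0.1, 1.1, -0.2]
opening: 0.0855
grasp_force: 0.0
```

```bash
python3 - <<'E'
from h import *
arm.capture("wrist")
plan([.493,.355,.0425],tool_R(P[2],0))
E
```

```text
t 25.68 tcp [0.4948 0.3515 0.1489] rot deg [ 0.01  0.13 -0.1 ] -> 1 rows of [ 0.    0.01 -0.01] ; then shift mm [  2.    3.4 106.4] -> 3 rows of [0.01 0.02 0.71]
```

Request:
{"fn": "jog_arm", "kwargs": {
  "moves": [
    [0.04, 0.07, 0.2, 0, 0.01, -0.01],
    [0, 0, 0.4, 0, 0, 0],
    [0, 0, 0.4, 0, 0, 0],
    [0, 0, 0.35, 0, 0, 0],
    [0, 0, 0.3, 0, 0, 0],
    [0, 0, 0.25, 0, 0, 0],
    [0, 0, 0.15, 0, 0, 0],
    [0, 0, 0.07, 0, 0, 0],
    [0, 0, 0, 0, 0, 0],
    [0, 0, 0, 0, 0, 0]
  ]
}}

```text
time: 26.92
tcp_pos: [0.4932, 0.3563, 0.0434]
tool_rot: [0.001, 0.029, 1.0, 0.0]
ft_force: [-0.3, 0.1, 0.5]
opening: 0.0854
grasp_force: 0.0
```

Request:
{"fn": "jog_arm", "kwargs": {
  "moves": [
    [0, 0, 0, 0, 0, 0],
    [0, 0, 0, 0, 0, 0],
    [0, 0, 0, 0, 0, 0],
    [0, 0, 0, 0, 0, 0],
    [0, 0, 0, 0, 0, 0],
    [0, 0, 0, 0, 0, 0],
    [0, 0, 0, 0, 0, 0]
  ],
  "fingers": 0,
  "newtons": 35
}}

```text
time: 27.8
tcp_pos: [0.4929, 0.3559, 0.0429]
tool_rot: [0.0, 0.029, 1.0, 0.0]
ft_force: [0.3, -1.4, 3.1]
opening: 0.0349
grasp_force: 35.2
```

```bash
python3 - <<'E'
from h import *
a=[]
for i in range(4): 
    arm.capture("wrist"); o=arm.get_obs(); a.append(np.r_[o["tcp_pos"],o["tool_rot"],o["ft_force"]])
print(np.mean(a,0).round(4),o["opening"])
E
```

```text
[ 4.9290e-01  3.5600e-01  4.2900e-02  3.0000e-04  2.8700e-02  9.9960e-01
  1.0000e-04 -1.8000e-03 -1.7878e+00  3.2306e+00] 0.03494634507506086
```

Request:
{"fn": "jog_arm", "kwargs": {
  "moves": [
    [0, 0, -0.1, 0, 0, 0],
    [0, 0, -0.3, 0, 0, 0],
    [0, 0, -0.6, 0, 0, 0],
    [0, 0, -0.8, 0, 0, 0],
    [0, 0, -0.8, 0, 0, 0],
    [0, 0, -0.8, 0, 0, 0],
    [0, 0, -0.5, 0, 0, 0],
    [0, 0, -0.2, 0, 0, 0],
    [0, 0, 0, 0, 0, 0]
  ]
}}

```text
time: 29.12
tcp_pos: [0.4927, 0.3561, 0.248]
tool_rot: [0.0, 0.029, 1.0, 0.0]
ft_force: [-0.1, 0.0, -2.5]
opening: 0.035
grasp_force: 35.3
```

```bash
python3 - <<'E'
from h import *
o=arm.get_obs();print(o["ft_force"],o["opening"])
plan(bay(P,0)+.2*Z,tool_R(P[2],0))
E
```

```text
[-0.11571695  0.02216882 -2.5164856 ] 0.03500623230659732
t 29.12 tcp [0.4927 0.3561 0.248 ] rot deg [0.05 0.05 0.07] -> 1 rows of [0.   0.01 0.01] ; then shift mm [  -0.  -352.7   26.8] -> 8 rows of [-0.   -0.88  0.07]
```

Request:
{"fn": "jog_arm", "kwargs": {
  "moves": [
    [0, -0.2, 0, 0, 0, 0],
    [0, -0.5, 0, 0, 0, 0],
    [0, -0.8, 0, 0, 0, 0],
    [0, -0.9, 0, 0, 0, 0],
    [0, -0.9, 0, 0, 0, 0],
    [0, -0.9, 0, 0, 0, 0],
    [0, -0.9, 0, 0, 0, 0],
    [0, -0.8, 0, 0, -0.4, 0],
    [0, -0.6, 0, 0, -0.7, 0],
    [0, -0.4, 0, 0, -0.7, 0],
    [0, -0.15, 0, 0, -0.7, 0],
    [0, 0, 0, 0, 0, 0]
  ]
}}

```text
time: 30.62
tcp_pos: [0.4698, 0.0028, 0.2447]
tool_rot: [0.215, 0.029, 0.976, -0.007]
ft_force: [0.7, -0.7, -1.9]
opening: 0.0351
grasp_force: 35.6
```

```bash
python3 - <<'E'
from h import *
arm.capture("wrist");arm.capture("wrist")
o=arm.get_obs();print(o["ft_force"],o["opening"])
plan(bay(P,0)+rack_rot(P[2]).apply([-.0009,-.0007,.0386]),tool_R(P[2],TH))
E
```

```text
[-0.18212649  0.71347207 -1.80904633] 0.03514511133794871
t 30.73 tcp [0.4719 0.0035 0.2472] rot deg [ 0.   -0.07  0.  ] -> 1 rows of [ 0.   -0.01  0.  ] ; then shift mm [ 11.7  -0.2 184.9] -> 4 rows of [ 0.06 -0.    0.92]
```

Request:
{"fn": "jog_arm", "kwargs": {
  "moves": [
    [0.1, 0, 0.4, 0, 0, 0],
    [0.14, 0, 0.6, 0, 0, 0],
    [0, 0, 0.6, 0, 0, 0],
    [0, 0, 0.5, 0, 0, 0],
    [0, 0, 0.3, 0, 0, 0],
    [0, 0, 0.1, 0, 0, 0],
    [0, 0, 0, 0, 0, 0],
    [0, 0, 0, 0, 0, 0]
  ]
}}

```text
time: 31.72
tcp_pos: [0.515, 0.0016, 0.1306]
tool_rot: [0.217, 0.028, 0.976, -0.006]
ft_force: [0.6, -0.4, -2.2]
opening: 0.0352
grasp_force: 35.6
```

```bash
python3 - <<'E'
from h import *
arm.capture("wrist");arm.capture("wrist")
plan(bay(P,0)+rack_rot(P[2]).apply([-.0009,-.0007,.0386]),tool_R(P[2],TH))
E
```

```text
t 31.82 tcp [0.5148 0.0015 0.1304] rot deg [0.03 0.12 0.05] -> 1 rows of [0.   0.01 0.01] ; then shift mm [ 1.3 -0.8 61. ] -> 2 rows of [ 0.01 -0.01  0.61]
```

Request:
{"fn": "jog_arm", "kwargs": {
  "moves": [
    [0.03, -0.02, 0.2, 0, 0.01, 0],
    [0, 0, 0.3, 0, 0, 0],
    [0, 0, 0.3, 0, 0, 0],
    [0, 0, 0.2, 0, 0, 0],
    [0, 0, 0.1, 0, 0, 0],
    [0, 0, 0.04, 0, 0, 0],
    [0, 0, 0, 0, 0, 0],
    [0, 0, 0, 0, 0, 0]
  ]
}}

```text
time: 32.83
tcp_pos: [0.5372, -0.0007, 0.0775]
tool_rot: [0.216, 0.028, 0.976, -0.006]
ft_force: [-0.1, -0.3, -2.0]
opening: 0.0348
grasp_force: 35.6
```

Request:
{"fn": "jog_arm", "kwargs": {
  "moves": [
    [0, 0, 0.02, 0, 0, 0],
    [0, 0, 0.02, 0, 0, 0],
    [0, 0, 0, 0, 0, 0]
  ]
}}

```text
time: 33.2
tcp_pos: [0.5377, -0.0007, 0.075]
tool_rot: [0.216, 0.028, 0.976, -0.006]
ft_force: [-0.7, 0.2, -2.1]
opening: 0.0349
grasp_force: 35.6
```

Request:
{"fn": "jog_arm", "kwargs": {
  "moves": [
    [0, 0, 0.02, 0, 0, 0],
    [0, 0, 0.01, 0, 0, 0],
    [0, 0, 0, 0, 0, 0]
  ]
}}

```text
time: 33.58
tcp_pos: [0.5385, -0.0008, 0.074]
tool_rot: [0.216, 0.028, 0.976, -0.006]
ft_force: [-3.3, -1.5, 0.9]
opening: 0.0352
grasp_force: 36.2
```

Request:
{"fn": "jog_arm", "kwargs": {
  "moves": [
    [0, 0, 0.01, 0, 0, 0],
    [0, 0, 0, 0, 0, 0]
  ]
}}

```text
time: 33.83
tcp_pos: [0.5387, -0.0008, 0.0741]
tool_rot: [0.216, 0.028, 0.976, -0.006]
ft_force: [-7.5, -0.4, 6.4]
opening: 0.0352
grasp_force: 36.8
```

Request:
{"fn": "jog_arm", "kwargs": {
  "moves": [
    [0, 0, -0.01, 0, 0, 0],
    [0, 0, 0, 0, 0, 0],
    [0, 0, 0, 0, 0, 0],
    [0, 0, 0, 0, 0, 0],
    [0, 0, 0, 0, 0, 0],
    [0, 0, -0.2, 0, 0, 0],
    [0, 0, -0.4, 0, 0, 0],
    [0, 0, -0.7, 0, 0, 0],
    [0, 0, -0.7, 0, 0, 0],
    [0, 0, -0.7, 0, 0, 0],
    [0, 0, -0.3, 0, 0, 0],
    [0, 0, 0, 0, 0, 0]
  ],
  "fingers": 0.9
}}

```text
time: 35.33
tcp_pos: [0.4757, 0.0028, 0.2111]
tool_rot: [0.217, 0.028, 0.976, -0.006]
ft_force: [0.9, -0.1, -0.7]
opening: 0.0767
grasp_force: 0.0
```

```bash
python3 - <<'E'
from h import *
im={c:arm.capture(c) for c in("scene","top")}
m=arm.camera_model("wrist");w=arm.capture("wrist").astype(int)
msk=((w[:,:,0]>90)&(w[:,:,1]<50)).astype(np.uint8)
k,_,st,ce=cv2.connectedComponentsWithStats(msk);i=1+st[1:,4].argmax();print("red blob",st[i],"cap pred raw",projw(bay(P,0)+.105*Z,m),"base",projw(bay(P,0),m))
for c in im:
    for t in ["ink_black","ink_red","ink_blue","calculator","pen","phone"]:
        print(c,t,[(np.round(d["location"],1).tolist(),round(d["confidence"],2)) for d in arm.mark_of(t,c)[:2]])
s=im["scene"].astype(int);msk=((s[:,:,0]>110)&(s[:,:,1]<40)&(s[:,:,2]<40)).astype(np.uint8)
k,_,st,ce=cv2.connectedComponentsWithStats(msk)
print([(st[i].tolist(),ce[i].round(1).tolist()) for i in range(1,k) if st[i,4]>40 and 100<ce[i][1]<200])
# expected for middle bay, by shifting the initial left-bay red blob (295.5,152)
ms=arm.camera_model("scene");print("expected",np.array([295.5,152])+proj(bay(P,0)+.08*Z,ms)-proj(bay(P,1)+.08*Z,ms))
g0=cv2.cvtColor(cv2.imread("pics/scene0.png"),cv2.COLOR_BGR2GRAY)[120:180,270:320].astype(int)
g=cv2.cvtColor(im["scene"],cv2.COLOR_RGB2GRAY)[:,:].astype(int)
for r in range(132,178,3): print(r,"".join("#" if g[r,c]<60 else "+" if g[r,c]<110 else "." for c in range(210,315)))
E
```

```text
red blob [ 224  143   55   58 2238] cap pred raw [252.99853284 185.84509708] base [252.7877832  163.14159537]
scene ink_black [([171.9, 297.8], 0.74)]
scene ink_red [([172.5, 258.5], 0.84)]
scene ink_blue [([173.0, 225.3], 0.71), ([170.2, 293.6], 0.66)]
scene calculator [([157.6, 159.8], 0.78)]
scene pen [([146.1, 253.0], 0.63)]
scene phone [([252.3, 305.8], 0.58)]
top ink_black [([203.2, 216.6], 0.89), ([207.5, 301.5], 0.39)]
top ink_red [([203.7, 259.3], 0.84)]
top ink_blue [([208.2, 302.3], 0.57), ([203.4, 214.9], 0.35)]
top calculator [([251.2, 383.1], 0.84)]
top pen [([259.9, 270.6], 0.58)]
top phone [([110.7, 214.4], 0.61)]
[([250, 138, 19, 25, 321], [258.4, 151.3]), ([0, 150, 5, 19, 55], [1.3, 156.5])]
expected [258.9856637 151.8279767]
132 .........................................+###............................................................
135 .........................................+###+...........................................................
138 ..........++++++++........................+++++++++++...............................++++.................
141 .......+####
[... 713 characters left out ...]
...........####################.........
162 +++...++++#########+++..+##############....+++#######+#++..+###############...++##############++++##+++++
165 +###+.................+###++++++#+++####+................+###+##++++++++#####..................+#####+##+
168 ###+..++#############+..+++#+++++++++##...+++##########++++++###+++++++++#+..++###############+++####++++
171 #++++.................+##++..++++++++++#+................+##++#++++++++++###+.................+++###+++++
174 ++++++++++++++++++++++++++++++++++++++++++++++++++++++++++++++++++.++++++++++++++++++++++++++++++++++++++
177 +++++++++++++++++++++++++++++++++++++++++++++++++++++++++++++++++++++++++++++++++++++++++++++++++++++++++
```

All three bottles stand as intended (bands level, the red one within a pixel of where it should appear), and the arm is clear.

```bash
python3 -c "
from cell import arm
print(arm.finish_job())"
```

```text
the job is handed in; nothing more can be done
None
```

The black and red ink bottles are swapped: black now stands in the left bay and red in the middle one. Blue stayed in the right bay, the calculator, pen and phone were not touched, and the job was handed in at about 36 s.

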